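Fetch the staple carton from behind the spray can

ROBOT

A 6-joint arm with a two-finger parallel gripper is mounted at the origin on a cart in front of the work surface, level with it; the furniture and walls round the work are solid. World frame = base frame: x ahead of the robot, y to its left, z up, the work surface at z = 0. Lengths are in m, angles in rad, forces in N, time in s.
With the tool pointing down it reaches from about 0.35 to 0.85 m from the base axis. Payload 8.1 kg.
Tool frame: the origin (TCP) lies on the centre line of the jaws, within the pads' length; the fingertips stand 17 mm ahead of it and the grasp point (between the pads) lies 2 mm behind it; z points along the fingers, y is the line along which they close (so a half turn about z gives the same grasp; the last joint's range is limited). The gripper opens to 93 mm and grips with 3 to 60 N. Pads are 15 mm wide; open, the fingers measure 128 mm over their backs; the gripper's body (75 mm by 188 mm) begins 65 mm behind the grasp point.
Start: joints at [1.241, 0.13, 1.488, -0, 1.523, -0.085], TCP at [0.145, 0.582, 0.236] pointing down, gripper open.
Joint ranges: [-2.96, 2.96], [-0.89, 2.26], [0.02, 2.5], [-1.34, 4.48], [0, 2.73], [-2.66, 2.66]. Speed limits (rad/s): [2.39, 2.39, 2.79, 3.14, 3.14, 3.14].

INTERFACE

Orientations are given as a rotation vector (axis times angle).
In Python, from plant import robot, optics, close_job, models gives the robot as it stands.
- The arm moves only by the shell command python3 -m inch 'ROWS' [OPENING] [FORCE]. ROWS is a JSON object of lists of equal length, an entry for each row: "travel": the shift along the tool's x, y, z in m, a list of three; "spin": the turn about the tool's z in rad. In form: {"travel": [[x, y, z], ...], "spin": [spin, ...]}. A call has 1 to 10 rows; each row is the pose to reach, as a shift and turn from the pose commanded when the call began, along the tool's axes at that moment; what a row does not reach only later rows make up. A row lasts 1/12 s, in which the tool goes at most 41.7 mm and 7.16 degrees, less where a joint would pass 70% of its speed; a pose out of reach is approached as far as the arm can. A call with a gripper value outside its range is refused whole. OPENING is the closure, from 0 (fully open) to 1 (shut), set as the call begins (- or left out, the last holds). The fingers move at their own pace and stop on an object; FORCE is the grip in N (left out, the last holds). Time passes only in rows, so rows that repeat a pose let the fingers close. It gives the time, the measured TCP pose, the force, the opening and the grip force at its end, in the units of the state.
- robot.read_state(): the state, without advancing time (a new reading comes with each control period).
- optics.read_camera(name): name is "scene" or "top"; returns (picture, depth): 480x640x3 uint8, red, green, blue; 480x640 float32, m along the optical axis (not along the pixel's ray), 0 where there is no reading.
- optics.camera_info(name): a dict with "camera_matrix" (3x3 intrinsics, pixels), "view" (4x4, takes a point from world to camera coordinates). Camera axes: x right, y down, z forward; pixel columns grow to the right and rows downward; lengths in m; the calibration is good to about 2 mm. A picture is of the moment at which its call begins. camera_info takes no time and is no camera call.
- close_job(): hands the job in; it is judged then, once.
Trained networks look in the newest picture that a camera, given by its name, has taken for a name from the list of things; names that differ only in an ending like _2 or _b are one class to them, and where a whole thing is asked for, a point or a joint stands for the part that bears it (a point fixed in the world has none). Each returns a list of dicts, best first, with "p" (0 to 1); they miss things now and then, are a little off and sometimes report something else, mostly with a low value. They report only what shows in the picture. A call takes as long as a camera call. They do not tell look-alikes from the thing itself.
- models.look_for(camera, name): "centre" ([x, y, z] in m, in world coordinates, good to about 4 mm: the middle of the surface that is visible of it).
- models.masks_of(camera, name): "region" (480x640 bool, what is visible of it).
The state is a dict: "t": time; "q": joint angles; "dq": joint speeds; "joint_torque": joint torques, N m; "tool_pos": TCP position; "orientation": TCP orientation; "force": force on the tool from outside, world axes, zero at the start; "wrist_torque": the same for the moment, N m; "opening": finger opening in m; "gripper_force": force on a finger pad.
Only numpy, scipy, OpenCV 4.12 (cv2) and the standard library are available. Lean on these libraries where they do the work, as an engineer would, in place of code of your own. Each camera call takes 0.05 s, during which the arm holds its last target. There are 200 camera calls.

TASK

The stapler has to be refilled, but a spray can stands in front of the carton of staples under the low bench riser. First move the can at least 10 cm aside and leave it standing upright on the bench, then pull the carton out of the riser and put it flat, same side up, inside the shallow wooden tray. Do not knock the can over, and leave the packets, the stapler and the squeeze bottle where they are.

Things in the scene. Friction and masses are not known exactly. Their poses are not given: they have to be found in the camera images.
- riser: Low plywood shelf, fixed: board 110 mm deep (x), 272 wide (y), top 54 mm above the bench, on cheeks 12 mm thick, 42 high at y = -130, 0, 130 mm; closed at the back. Two bays 118 wide, 42 high, 101 deep inside, centred at y = -65 and 65. Origin: on the bench, middle of the front edge; x points into the bays, away from the robot, y to the robot's left, z up.
- staple_carton: Carton of staples: rigid closed box 105 mm long (y), 52 wide (x), 34 high, about 0.26 kg. Origin: centre of its underside. Lies loose on the bench in either bay, lengthwise in and out, about half sticking out past the riser's front edge; its +y end is the outer end, towards the robot. It is the larger of the two boxes in the bays, the one behind the can.
- can: Spray can, upright cylinder of 52 mm diameter, 200 mm high with its cap (can be gripped round the body up to 160 mm), about 0.38 kg. Origin: centre of its underside. It stands loose on the bench right in front of the staple carton's outer end, 8 to 25 mm from it. (A like can far back on the bench plays no part.)
- tray: Shallow open wooden tray, fixed to the bench left of the riser: outside 180 mm (x) by 220 mm (y) by 25 mm high, walls and floor 5 mm thick. Origin: centre of its underside; the inner floor is 5 mm above it.
- flat_packet: Flat card packet, 90 mm long (y), 55 mm wide (x), 26 mm high, in the other bay. Origin: centre of its underside. Leave alone.
- small_packet: Small card packet, 22 x 70 x 18 mm, lying on top of the riser near its back edge. Origin: centre of its underside. Leave alone.
- office_stapler: Stapler, 36 x 175 x 56 mm, on the bench just beyond the tray's left (+y) side. Origin: centre of its underside; its length is along its y. Leave alone.
- squeeze_bottle: White squeeze bottle, 40 mm diameter, 110 mm high, standing behind and between the tray and the riser. Origin: centre of its underside. Leave alone.
Things that resemble listed ones, but are neither listed nor needed, are in the scene too. Leave any black, blue or pink look-alike of the staple_carton alone.

How it is judged:
On the way, in this order (a step that is already met when the one before it is completed fails the run):
1. the can has been moved at least 8 cm aside and stands released and upright on the bench, while the carton is still in its bay (moved less than 3 cm) (distance of can from where it was at the start of the episode above 0.08 m and angle between can's own z axis and vertical below 0.1 rad and height (world z) of can below 0.004 m and horizontal distance between can and tray above 0.1 m and linear speed of can below 0.03 m/s and contact force between the fingers and can below 0.1 N and distance of staple_carton from where it was at the start of the episode below 0.03 m), for 0.2 s.
2. the carton is out of the riser (its centre at least 6 cm before the front edge) (x of staple_carton in the frame of riser below -0.06 m), for 0.1 s.
At the end, for the whole second after the job is handed in: The carton lies flat (within 0.08 rad) and same side up on the floor of the tray, wholly inside its walls, at rest and released; the can stands upright (within 0.1 rad) and released on the bench, outside the tray, at least 8 cm from where it started (x of staple_carton in the frame of tray between -0.07 and 0.07 m and y of staple_carton in the frame of tray between -0.09 and 0.09 m and z of staple_carton in the frame of tray between 0.002 and 0.009 m and angle between staple_carton's own z axis and vertical below 0.08 rad and linear speed of each of staple_carton, can below 0.03 m/s and contact force between the fingers and staple_carton below 0.1 N and distance of can from where it was at the start of the episode above 0.08 m and angle between can's own z axis and vertical below 0.1 rad and height (world z) of can below 0.004 m and horizontal distance between can and tray above 0.1 m and contact force between the fingers and can below 0.1 N); the robot touches nothing.
It fails at once if the can is knocked over (tilted more than 0.5 rad) (angle between can's own z axis and vertical above 0.5 rad).
It fails at once if the flat packet is shifted more than 3 cm (distance of flat_packet from where it was at the start of the episode above 0.03 m).
It fails at once if the small packet on the riser is shifted more than 3 cm (distance of small_packet from where it was at the start of the episode above 0.03 m).
It fails at once if the stapler is shifted more than 3 cm (distance of office_stapler from where it was at the start of the episode above 0.03 m).
It fails at once if the squeeze bottle is shifted more than 3 cm (distance of squeeze_bottle from where it was at the start of the episode above 0.03 m).
It also fails if it takes over 53 s, if anything falls off the work surface, if the arm or the gripper's body presses on something with over 40 N, if the wrist force passes 120 N, or if a joint passes its speed limit or range.

## Working session

There is one attempt and no reset: what is moved stays moved. The work goes in short steps, Python scripts to look and compute and a shell command to move; the robot and the scene stay as the last step left them, time stands still between calls to the robot, and variables do not carry over. Pictures are saved under pics/ and viewed, at most 10 in all, crops included, and the job is handed in when it is done.

```bash
mkdir -p pics; ls; cat > h.py <<'E'
import numpy as np, cv2
from plant import robot, optics, close_job, models
from scipy.spatial.transform import Rotation as R
def cloud(cam,depth):
    i=optics.camera_info(cam);K=np.array(i["camera_matrix"]);V=np.array(i["view"])
    v,u=np.mgrid[:480,:640]
    P=np.stack([(u-K[0,2])/K[0,0]*depth,(v-K[1,2])/K[1,1]*depth,depth],-1)
    W=(P-V[:3,3])@V[:3,:3]
    W[depth<=0]=np.nan
    return W
E
python3 - <<'E'
from h import *
for c in("scene","top"):
    p,d=optics.read_camera(c); cv2.imwrite(f"pics/{c}0.png",p[...,::-1]); np.save(f"{c}0.npy",cloud(c,d))
    for n in ["riser","staple_carton","can","tray","flat_packet","small_packet","office_stapler","squeeze_bottle"]:
        i=optics.camera_info(c);K=np.array(i["camera_matrix"]);V=np.array(i["view"])
        for r in models.look_for(c,n)[:4]:
            q=K@(V[:3,:3]@np.array(r["centre"])+V[:3,3]); print(c,n,round(r["p"],2),np.round(r["centre"],3),np.round(q[:2]/q[2]))
s=robot.read_state();print(s["t"],s["tool_pos"],R.from_rotvec(s["orientation"]).as_matrix().round(3))
E
```

```text
pics
scene riser 0.65 [ 0.66  -0.071  0.055] [345. 174.]
scene staple_carton 0.87 [ 0.833 -0.125  0.033] [296. 146.]
scene staple_carton 0.85 [0.41  0.08  0.035] [417. 262.]
scene staple_carton 0.65 [ 0.586 -0.175  0.031] [388. 167.]
scene staple_carton 0.56 [ 0.44  -0.072  0.032] [428. 212.]
scene can 0.92 [ 0.514 -0.174  0.129] [421. 146.]
scene flat_packet 0.74 [ 0.583 -0.057  0.02 ] [370. 198.]
scene small_packet 0.69 [ 0.698 -0.162  0.074] [349. 142.]
scene squeeze_bottle 0.91 [0.757 0.217 0.057] [245. 236.]
top riser 0.58 [ 0.663 -0.105  0.053] [453. 216.]
top staple_carton 0.96 [ 0.591 -0.188  0.034] [490. 250.]
top staple_carton 0.96 [ 0.439 -0.076  0.035] [442. 319.]
top staple_carton 0.94 [ 0.834 -0.131  0.035] [460. 146.]
top staple_carton 0.7 [0.412 0.071 0.034] [373. 331.]
top can 0.82 [ 0.518 -0.182  0.175] [508. 275.]
top tray 0.71 [0.443 0.326 0.004] [258. 316.]
top flat_packet 0.86 [ 0.584 -0.067  0.027] [435. 253.]
top small_packet 0.75 [ 0.702 -0.167  0.074] [483. 197.]
top office_stapler 0.56 [0.464 0.481 0.04 ] [184. 305.]
top squeeze_bottle 0.74 [0.762 0.207 0.064] [312. 171.]
0.9 [0.14539155 0.58212345 0.23567162] [[-0.97   0.242 -0.   ]
 [ 0.242  0.97   0.   ]
 [ 0.     0.    -1.   ]]
```

View pics/scene0.png

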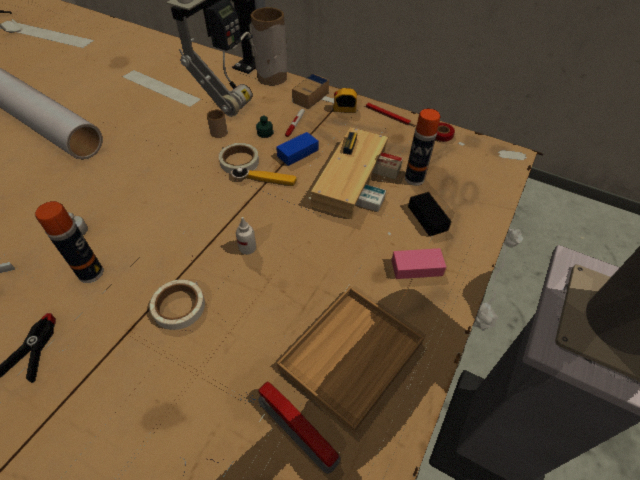

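View pics/top0.png

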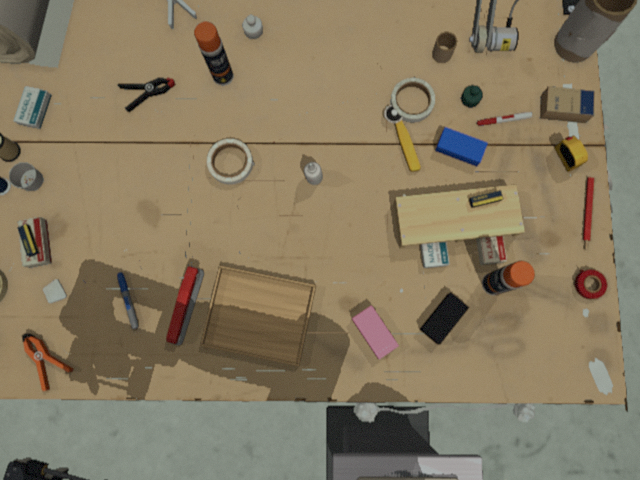

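The scene and top pictures agree. These could be taken for the carton, by top-view pixel:
- black box (442,319)
- pink box (373,331)
- blue box (460,146)
- red/white box in the right bay, behind the can (490,250)
- the smaller flat packet in the left bay (433,253)

I choose the box at (490,250). Next are a close crop and the geometry.

```bash
python3 - <<'E'
from h import *
W=np.load("top0.npy");S=np.load("scene0.npy")
def rect(P,n):
    (c,wh,a)=cv2.minAreaRect((P[:,:2]*1000).astype(np.float32)); print(n,len(P),np.round(c,1),np.round(wh,1),round(a,2),'z',np.median(P[:,2]).round(4))
def sel(W,x0,x1,y0,y1,z0,z1):
    m=(W[...,0]>x0)&(W[...,0]<x1)&(W[...,1]>y0)&(W[...,1]<y1)&(W[...,2]>z0)&(W[...,2]<z1); return W[m]
for n,C in(("top",W),("scene",S)):
    rect(sel(C,.56,.8,-.3,.1,.047,.061),n+" riser")
    rect(sel(C,.54,.65,-.26,-.12,.029,.040),n+" carton top")
    rect(sel(C,.5,.65,-.12,-.02,.021,.031),n+" flat")
    rect(sel(C,.3,.6,.18,.47,.018,.031),n+" tray")
    for z in(.06,.09,.12,.15):
        P=sel(C,.45,.6,-.25,-.12,z,z+.03)
        if len(P)>20:
            from scipy.optimize import least_squares
            f=least_squares(lambda c:np.hypot(P[:,0]-c[0],P[:,1]-c[1])-.026,[.525,-.18],loss='soft_l1',f_scale=.002); print(n,'can',z,len(P),f.x.round(4))
    rect(sel(C,.35,.6,.46,.52,.03,.07),n+" stapler")
p=cv2.imread("pics/top0.png")[170:310,370:570]; q=cv2.imread("pics/scene0.png")[100:240,300:500]
cv2.imwrite("pics/crop.png",np.hstack([cv2.resize(x,(400,280),interpolation=2) for x in(p,q)]))
E
```

```text
top riser 5650 [ 668.5 -119.5] [111.4 273.3] 6.53 z 0.0541
top carton top 606 [ 610.6 -203.4] [ 92.3 112.9] 34.56 z 0.0345
top flat 563 [585.2 -80.9] [52.7 81.7] 6.08 z 0.0264
top tray 891 [450.8 343.5] [262.  180.3] 78.86 z 0.0246
top can 0.06 106 [ 0.5213 -0.2007]
top can 0.09 106 [ 0.5211 -0.2006]
top can 0.12 122 [ 0.5211 -0.2006]
top can 0.15 152 [ 0.5217 -0.2019]
top stapler 960 [466.8 487.7] [ 26.2 169.1] 76.23 z 0.0482
scene riser 3066 [ 665.4 -118.1] [110.8 275.7] 6.32 z 0.055
scene carton top 346 [ 582.7 -193.9] [ 78.2 135.7] 6.0 z 0.035
scene flat 390 [583.2 -79. ] [54.1 83.9] 5.41 z 0.0272
scene tray 1443 [444.  323.6] [221.4 180.7] 78.72 z 0.0249
scene can 0.06 198 [ 0.5191 -0.2003]
scene can 0.09 215 [ 0.5188 -0.2002]
scene can 0.12 233 [ 0.519  -0.2002]
scene can 0.15 245 [ 0.5191 -0.2018]
scene stapler 1740 [463.6 489. ] [ 25.5 168.5] 75.56 z 0.0489
```

View pics/crop.png

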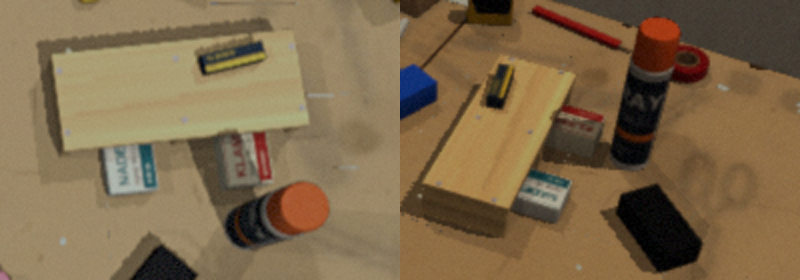

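The top crop shows the red/white carton at about (245,160), directly behind the can's foot at about (250,235). It is larger than the teal flat packet at (130,168), so the choice stands. The can is at (0.520,-0.2005) and the riser yaw is about 6.4°.

```bash
python3 -m inch '{"travel":[[-0.553,-0.668,-0.025],[-0.553,-0.668,-0.025],[-0.553,-0.668,-0.025],[-0.553,-0.668,-0.025],[-0.553,-0.668,-0.025],[-0.553,-0.668,-0.025],[-0.553,-0.668,-0.025],[-0.553,-0.668,-0.025],[-0.553,-0.668,-0.025],[-0.553,-0.668,-0.025]],"spin":[-0.36,-0.36,-0.36,-0.36,-0.36,-0.36,-0.36,-0.36,-0.36,-0.36]}' 0 30
cat > go.py <<'E'
import sys
from h import *
s=robot.read_state();M=R.from_rotvec(s["orientation"]).as_matrix();p=np.array(s["tool_pos"])
t=np.array([float(a) for a in sys.argv[1:4]]);yaw=np.degrees(np.arctan2(M[1,0],M[0,0]))
print('t',s["t"],'pos',p.round(4),'yaw',yaw.round(2),'travel',(M.T@(t-p)).round(4))
if len(sys.argv)>4:print('spin',round(-np.radians((float(sys.argv[4])-yaw+180)%360-180),4))
E
python3 go.py .52 -.2005 .26 186.4
```

```text
t: 1.73
tool_pos: [0.3257, 0.2048, 0.248]
orientation: [-0.182, 3.135, 0.001]
force: [1.1, 0.7, 0.9]
opening: 0.0928
gripper_force: 0.0
t 1.7333 pos [0.3257 0.2048 0.248 ] yaw -173.37 travel [-0.1462 -0.425  -0.0119]
spin 0.0041
```

```bash
python3 -m inch '{"travel":[[-0.146,-0.425,-0.012],[-0.146,-0.425,-0.012],[-0.146,-0.425,-0.012],[-0.146,-0.425,-0.012],[-0.146,-0.425,-0.012],[-0.146,-0.425,-0.012],[-0.146,-0.425,-0.012],[-0.146,-0.425,-0.012],[-0.146,-0.425,-0.012],[-0.146,-0.425,-0.012]],"spin":[0,0,0,0,0,0,0,0,0,0]}' 
python3 go.py .52 -.2005 .26 186.4
```

```text
t: 2.57
tool_pos: [0.5055, -0.1716, 0.2589]
orientation: [-0.18, 3.136, -0.0]
force: [0.5, 0.8, 0.5]
opening: 0.093
gripper_force: 0.0
t 2.5667 pos [ 0.5055 -0.1716  0.2589] yaw -173.42 travel [-0.011  -0.0304 -0.0011]
spin 0.0031
```

```bash
python3 -m inch '{"travel":[[0,0,0],[0,0,0],[0,0,0]],"spin":[0,0,0]}' >/dev/null
python3 go.py .52 -.2005 .145 186.4
```

```text
t 2.8167 pos [ 0.5048 -0.169   0.2585] yaw -173.44 travel [-0.0116 -0.0331  0.1134]
spin 0.0028
```

```bash
python3 -m inch '{"travel":[[-0.0116,-0.033,0],[-0.0116,-0.033,0],[-0.0116,-0.033,0.03],[-0.0116,-0.033,0.06],[-0.0116,-0.033,0.09],[-0.0116,-0.033,0.1134],[-0.0116,-0.033,0.1134],[-0.0116,-0.033,0.1134]],"spin":[0,0,0,0,0,0,0,0]}' 
python3 go.py .52 -.2005 .145 186.4
```

```text
t: 3.48
tool_pos: [0.5194, -0.199, 0.1451]
orientation: [0.183, -3.134, -0.002]
force: [0.6, 0.1, 0.9]
opening: 0.093
gripper_force: 0.0
t 3.4833 pos [ 0.5194 -0.199   0.1451] yaw -173.32 travel [-0.0004 -0.0015  0.0001]
spin 0.005
```

```bash
python3 -m inch '{"travel":[[0,0,0],[0,0,0],[0,0,0],[0,0,0],[0,0,0],[0,0,0],[0,0,0],[0,0,0]],"spin":[0,0,0,0,0,0,0,0]}' 0.6 30
python3 go.py .43 -.30 .2 186.4
```

```text
t: 4.15
tool_pos: [0.5204, -0.2007, 0.1456]
orientation: [-0.181, 3.136, 0.0]
force: [-0.6, 1.1, 1.6]
opening: 0.0512
gripper_force: 30.0
t 4.15 pos [ 0.5204 -0.2007  0.1456] yaw -173.4 travel [ 0.1012 -0.0883 -0.0544]
spin 0.0034
```

```bash
python3 -m inch '{"travel":[[0,0,-0.01],[0,0,-0.02],[0.015,-0.013,-0.02],[0.035,-0.03,-0.02],[0.055,-0.047,-0.02],[0.075,-0.064,-0.02],[0.09,-0.078,-0.02],[0.101,-0.088,-0.02],[0.101,-0.088,-0.02],[0.101,-0.088,-0.02]],"spin":[0,0,0,0,0,0,0,0,0,0]}'
python3 go.py .43 -.30 .1455 186.4
python3 -m inch '{"travel":[[0,0,0.008],[0,0,0.013],[0,0,0.016],[0,0,0.018],[0,0,0.019],[0,0,0.020],[0,0,0.020],[0,0,0.020]],"spin":[0,0,0,0,0,0,0,0]}'
python3 go.py .43 -.30 .1455 186.4
```

```text
t: 4.98
tool_pos: [0.4298, -0.3003, 0.1659]
orientation: [-0.178, 3.136, -0.0]
force: [-0.3, 0.7, -4.0]
opening: 0.051
gripper_force: 30.0
t 4.9833 pos [ 0.4298 -0.3003  0.1659] yaw -173.51 travel [-0.0003  0.0003  0.0204]
spin 0.0016
t: 5.65
tool_pos: [0.4304, -0.2998, 0.1456]
orientation: [-0.181, 3.136, -0.001]
force: [0.5, 0.9, -2.4]
opening: 0.0511
gripper_force: 30.0
t 5.65 pos [ 0.4304 -0.2998  0.1456] yaw -173.39 travel [ 0.0004 -0.0002  0.0001]
spin 0.0037
```

```bash
python3 -m inch '{"travel":[[0,0,0.001],[0,0,0.001],[0,0,0.001]],"spin":[0,0,0]}' | grep force
python3 -m inch '{"travel":[[0,0,0],[0,0,0],[0,0,0],[0,0,0],[0,0,-0.03],[0,0,-0.06],[0,0,-0.09],[0,0,-0.115],[0,0,-0.115],[0,0,-0.115]],"spin":[0,0,0,0,0,0,0,0,0,0]}' 0 30
python3 - <<'E'
from h import *
from scipy.optimize import least_squares
for c in("top","scene"):
    p,d=optics.read_camera(c); W=cloud(c,d); cv2.imwrite(f"pics/{c}1.png",p[...,::-1]); np.save(f"{c}1.npy",W)
    ms=models.masks_of(c,"staple_carton")
    for m in ms:
        P=W[m["region"]];P=P[np.isfinite(P[:,0])]
        md=np.median(P,0)
        if abs(md[0]-.59)<.04 and abs(md[1]+.19)<.04:
            T=P[abs(P[:,2]-.0345)<.003]; r=cv2.minAreaRect((T[:,:2]*1000).astype(np.float32)); print(c,m["p"],md,r,len(T))
            a=np.radians(6.4);X=T[:,0]*np.cos(a)+T[:,1]*np.sin(a);Y=-T[:,0]*np.sin(a)+T[:,1]*np.cos(a)
            for x0 in np.arange(X.min(),X.max(),.01):
                k=(X>=x0)&(X<x0+.01); 
                if k.sum()>3: print('  ',x0.round(4),np.percentile(Y[k],[2,98]).round(4))
    for z in(.03,.06,.09,.12):
        m=(abs(W[...,0]-.43)<.06)&(abs(W[...,1]+.3)<.06)&(W[...,2]>z)&(W[...,2]<z+.03);P=W[m]
        if len(P)>20:
            f=least_squares(lambda q:np.hypot(P[:,0]-q[0],P[:,1]-q[1])-.026,[.43,-.3],loss='soft_l1',f_scale=.002); print(c,'can',z,len(P),f.x.round(4))
E
```

```text
force: [-0.7, 2.8, 6.7]
gripper_force: 30.0
t: 6.73
tool_pos: [0.431, -0.3006, 0.2614]
orientation: [-0.181, 3.134, -0.005]
force: [0.4, -0.1, -0.6]
opening: 0.0927
gripper_force: 0.0
top 0.84 [ 0.5929303  -0.19132987  0.03377461] ((594.4176025390625, -194.89073181152344), (56.79808807373047, 53.11992645263672), 6.854488372802734) 459
   0.5405 [-0.2847 -0.2358]
   0.5505 [-0.284  -0.2364]
   0.5605 [-0.2848 -0.2344]
   0.5705 [-0.2844 -0.2351]
   0.5805 [-0.2839 -0.235 ]
   0.5905 [-0.2849 -0.2372]
top can 0.03 124 [ 0.4314 -0.2998]
top can 0.06 125 [ 0.4313 -0.2997]
top can 0.09 137 [ 0.4313 -0.2995]
top can 0.12 149 [ 0.4313 -0.2999]
scene 0.62 [ 0.58841824 -0.17769703  0.03371675] ((590.88427734375, -192.96060180664062), (55.953250885009766, 53.59718322753906), 4.863522529602051) 270
   0.5376 [-0.2822 -0.2338]
   0.5476 [-0.2814 -0.2316]
   0.5576 [-0.2826 -0.2323]
   0.5676 [-0.2816 -0.2326]
   0.5776 [-0.2799 -0.2324]
   0.5876 [-0.2777 -0.2336]
scene can 0.03 186 [ 0.4289 -0.2993]
scene can 0.06 208 [ 0.4289 -0.2995]
scene can 0.09 218 [ 0.4289 -0.2993]
scene can 0.12 235 [ 0.4289 -0.2997]
```

View pics/scene1.png

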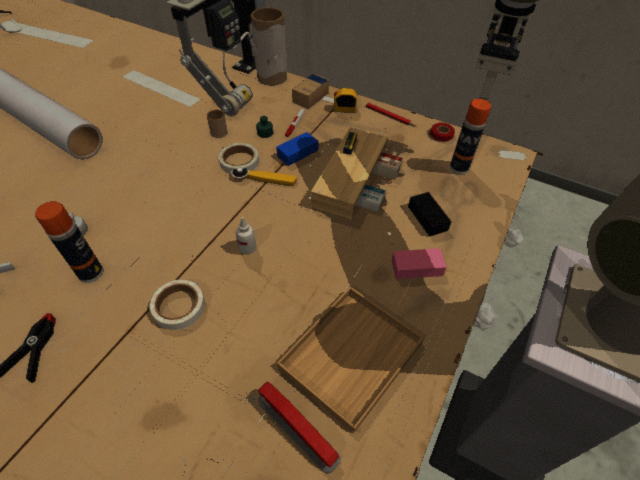

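The scene picture shows the can standing released at (467,135), with the carton undisturbed at (390,165). Next is the carton grasp.

```bash
python3 go.py .5934 -.1941 .2614 186.4;python3 go.py .5934 -.1941 .022 186.4
```

```text
t 6.9333 pos [ 0.4295 -0.2993  0.2576] yaw -173.4 travel [-0.1749  0.0856 -0.004 ]
spin 0.0034
t 6.9333 pos [ 0.4295 -0.2993  0.2576] yaw -173.4 travel [-0.1754  0.0851  0.2354]
spin 0.0034
```

```bash
python3 -m inch '{"travel":[[-0.175,0.0855,0],[-0.175,0.0855,0],[-0.175,0.0855,0],[-0.175,0.0855,0],[-0.175,0.0855,0],[-0.175,0.0855,0],[-0.175,0.0855,0.03],[-0.175,0.0855,0.06],[-0.175,0.0855,0.09],[-0.175,0.0855,0.1]],"spin":[0,0,0,0,0,0,0,0,0,0]}' 0.1 
python3 -m inch '{"travel":[[0,0,0],[0,0,0]],"spin":[0,0]}' >/dev/null
python3 go.py .5934 -.1941 .022 186.4
```

```text
t: 7.77
tool_pos: [0.5906, -0.1935, 0.1524]
orientation: [0.18, -3.128, -0.006]
force: [-1.6, 0.1, -0.9]
opening: 0.0837
gripper_force: 0.0
t 7.9333 pos [ 0.5935 -0.1948  0.1591] yaw -173.42 travel [-0.0002  0.0006  0.1371]
spin 0.0032
```

```bash
python3 -m inch '{"travel":[[0,0.0005,0.03],[0,0.0005,0.06],[0,0.0005,0.09],[0,0.0005,0.115],[0,0.0005,0.13],[0,0.0005,0.137],[0,0.0005,0.137],[0,0.0005,0.137]],"spin":[0,0,0,0,0,0,0,0]}'
python3 -m inch '{"travel":[[0,0,0],[0,0,0],[0,0,0],[0,0,0],[0,0,0],[0,0,0]],"spin":[0,0,0,0,0,0]}' 0.6 35
python3 go.py .51 -.2034 .022 186.4
```

```text
t: 8.6
tool_pos: [0.5955, -0.1949, 0.0246]
orientation: [-0.181, 3.134, -0.002]
force: [1.2, 0.6, 0.6]
opening: 0.0839
gripper_force: 0.0
t: 9.1
tool_pos: [0.5943, -0.1943, 0.0228]
orientation: [-0.181, 3.136, -0.0]
force: [0.3, 0.5, 1.8]
opening: 0.0519
gripper_force: 35.0
t 9.1 pos [ 0.5943 -0.1943  0.0228] yaw -173.4 travel [0.0848 0.0006 0.0008]
spin 0.0035
```

```bash
python3 -m inch '{"travel":[[0.005,0,-0.001],[0.015,0,-0.001],[0.03,0,-0.001],[0.045,0,-0.001],[0.06,0,-0.001],[0.073,0,-0.001],[0.082,0,-0.001],[0.085,0,0],[0.085,0,0],[0.085,0,0]],"spin":[0,0,0,0,0,0,0,0,0,0]}'
python3 -m inch '{"travel":[[0,0,0],[0,0,0],[0,0,0],[-0.008,0,0],[-0.016,0,0],[-0.022,0,0],[-0.0235,0,0],[-0.0235,0,0],[-0.0235,0,0]],"spin":[0,0,0,0,0,0,0,0,0]}' 0.2
python3 -m inch '{"travel":[[0,0,0],[0,0,0],[0,0,0],[0,0,0],[0,0,0],[0,0,0]],"spin":[0,0,0,0,0,0]}' 0.6 35
python3 - <<'E'
from h import *
for c in("top","scene"):
    p,d=optics.read_camera(c); W=cloud(c,d); cv2.imwrite(f"pics/{c}2.png",p[...,::-1])
    for n in("staple_carton","tray"):
      for m in models.masks_of(c,n):
        P=W[m["region"]];P=P[np.isfinite(P[:,0])]; md=np.median(P,0); print(c,n,m["p"],md.round(3),P[:,:2].min(0).round(3),P[:,:2].max(0).round(3))
E
python3 go.py .445 .325 .12
```

```text
t: 9.93
tool_pos: [0.5095, -0.2041, 0.0227]
orientation: [0.181, -3.136, 0.0]
force: [-4.7, 1.1, 6.5]
opening: 0.0517
gripper_force: 35.0
t: 10.68
tool_pos: [0.5331, -0.2011, 0.0222]
orientation: [0.182, -3.136, -0.0]
force: [0.2, 0.4, 0.8]
opening: 0.0745
gripper_force: 0.0
t: 11.18
tool_pos: [0.5329, -0.2014, 0.0224]
orientation: [0.181, -3.136, 0.0]
force: [-0.3, -0.7, 0.4]
opening: 0.0515
gripper_force: 35.0
top staple_carton 0.95 [ 0.441 -0.082  0.034] [ 0.388 -0.138] [ 0.496 -0.032]
top staple_carton 0.91 [ 0.833 -0.133  0.034] [ 0.795 -0.191] [ 0.88  -0.078]
top staple_carton 0.85 [ 0.54  -0.193  0.034] [ 0.453 -0.231] [ 0.596 -0.092]
top staple_carton 0.81 [0.41  0.068 0.034] [0.354 0.02 ] [0.464 0.115]
top tray 0.9 [0.446 0.325 0.006] [0.339 0.199] [0.555 0.451]
scene staple_carton 0.89 [0.408 0.078 0.034] [0.351 0.016] [0.471 0.119]
scene staple_carton 0.83 [ 0.501 -0.18   0.027] [ 0.476 -0.276] [ 0.58  -0.118]
scene staple_carton 0.79 [ 0.828 -0.124  0.033] [ 0.792 -0.219] [ 0.894 -0.077]
scene staple_carton 0.6 [ 0.437 -0.071  0.034] [ 0.384 -0.13 ] [ 0.496 -0.029]
scene tray 0.95 [0.441 0.331 0.006] [0.334 0.196] [0.558 0.449]
t 11.4833 pos [ 0.5328 -0.2013  0.0224] yaw -173.4 travel [ 0.0268  0.5329 -0.0976]
```

View pics/scene2.png

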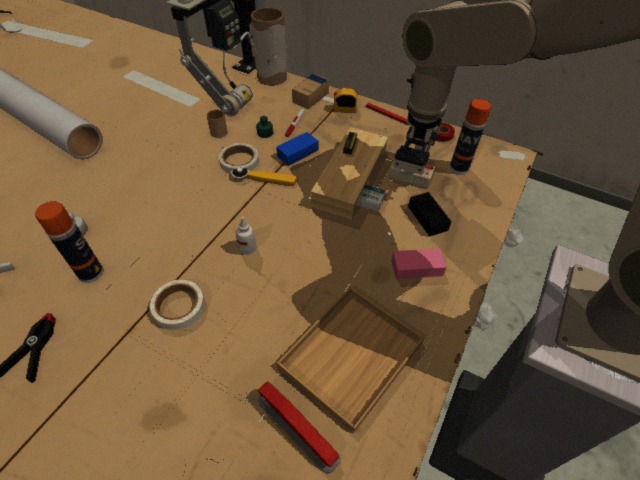

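The carton is out of the bay and gripped mid-length at (410,170), with the can standing at (470,140). Next I lift it and carry it to the tray.

```bash
python3 -m inch '{"travel":[[0,0,-0.02],[0,0,-0.045],[0,0,-0.07],[0.003,0.03,-0.09],[0.005,0.065,-0.1],[0.007,0.1,-0.1],[0.009,0.135,-0.1],[0.011,0.17,-0.1],[0.012,0.205,-0.1],[0.013,0.24,-0.1]],"spin":[0,0,0,0.03,0.07,0.1,0.13,0.17,0.2,0.23]}'
python3 go.py .445 .325 .12 168.7
```

```text
t: 12.32
tool_pos: [0.4917, 0.0373, 0.1221]
orientation: [-0.183, -3.136, -0.0]
force: [0.5, 0.7, -1.6]
opening: 0.0515
gripper_force: 35.0
t 12.3167 pos [0.4917 0.0373 0.1221] yaw 173.32 travel [0.0799 0.2803 0.0022]
spin 0.0806
```

```bash
python3 -m inch '{"travel":[[0.01,0.035,0],[0.02,0.07,0],[0.03,0.105,0],[0.04,0.14,0],[0.05,0.175,0],[0.06,0.21,0],[0.07,0.245,0],[0.075,0.268,0],[0.08,0.28,0],[0.08,0.28,0]],"spin":[0.03,0.05,0.08,0.08,0.08,0.08,0.08,0.08,0.08,0.08]}'
python3 -m inch '{"travel":[[0,0,0],[0,0,0],[0,0,0]],"spin":[0,0,0]}' >/dev/null
python3 go.py .445 .325 .0285 168.7
```

```text
t: 13.15
tool_pos: [0.4439, 0.3252, 0.122]
orientation: [-0.301, -3.126, -0.001]
force: [0.8, -0.4, -3.2]
opening: 0.0518
gripper_force: 35.0
t 13.4 pos [0.4454 0.3216 0.1222] yaw 168.76 travel [0.001  0.0033 0.0936]
spin 0.001
```

```bash
python3 -m inch '{"travel":[[0,0.003,0.025],[0,0.003,0.05],[0,0.003,0.07],[0,0.003,0.08],[0,0.003,0.086],[0,0.003,0.09],[0,0.003,0.092],[0,0.003,0.0935],[0,0.003,0.0935],[0,0.003,0.0935]],"spin":[0,0,0,0,0,0,0,0,0,0]}'
python3 -m inch '{"travel":[[0,0,0.0005],[0,0,0.001],[0,0,0.001]],"spin":[0,0,0]}'
```

```text
t: 14.23
tool_pos: [0.4463, 0.3263, 0.0298]
orientation: [0.305, 3.125, 0.001]
force: [0.2, 0.4, -2.0]
opening: 0.0516
gripper_force: 35.0
t: 14.48
tool_pos: [0.4457, 0.326, 0.0281]
orientation: [0.305, 3.126, 0.0]
force: [0.0, 0.8, -2.5]
opening: 0.0517
gripper_force: 35.0
```

```bash
python3 -m inch '{"travel":[[0,0,0.0005],[0,0,0.001],[0,0,0.001]],"spin":[0,0,0]}' | grep -E "pos|^force"

```

```text
tool_pos: [0.4458, 0.326, 0.0274]
force: [-2.2, -0.2, 3.1]
```

Contact with the tray floor; I'll release and retreat.

```bash
python3 -m inch '{"travel":[[0,0,0],[0,0,0],[0,0,0],[0,0,0],[0,0,-0.02],[0,0,-0.05],[0,0,-0.08],[0,0,-0.12],[0,0,-0.16],[0,0,-0.2]],"spin":[0,0,0,0,0,0,0,0,0,0]}' 0.15
python3 -m inch '{"travel":[[-0.03,-0.03,0],[-0.06,-0.06,0],[-0.09,-0.09,0],[-0.12,-0.12,0],[-0.12,-0.12,0],[-0.12,-0.12,0]],"spin":[0,0,0,0,0,0]}' |grep -E "pos|force"
python3 - <<'E'
from h import *
p,d=optics.read_camera("scene"); W=cloud("scene",d); cv2.imwrite("pics/scene3.png",p[...,::-1])
for c in("scene","top"):
  p,d=optics.read_camera(c); W=cloud(c,d)
  m=(abs(W[...,0]-.445)<.07)&(abs(W[...,1]-.325)<.07)&(W[...,2]>.032)&(W[...,2]<.048);P=W[m]
  if len(P)>20: print(c,len(P),cv2.minAreaRect((P[:,:2]*1000).astype(np.float32)),np.percentile(P[:,2],[5,50,95]))
E
```

```text
t: 15.57
tool_pos: [0.4452, 0.3257, 0.2285]
orientation: [-0.305, -3.126, 0.0]
force: [1.8, 0.8, 0.4]
opening: 0.0786
gripper_force: 0.0
tool_pos: [0.5412, 0.1828, 0.2266]
force: [-0.7, 1.0, -0.0]
gripper_force: 0.0
scene 1574 ((443.81268310546875, 325.4837646484375), (53.75639343261719, 105.79439544677734), 78.5123062133789) [0.03704011 0.03987093 0.04214211]
top 1180 ((446.5062255859375, 324.5196838378906), (52.90272903442383, 104.89958190917969), 78.53981018066406) [0.03515297 0.03945427 0.0430334 ]
```

View pics/scene3.png

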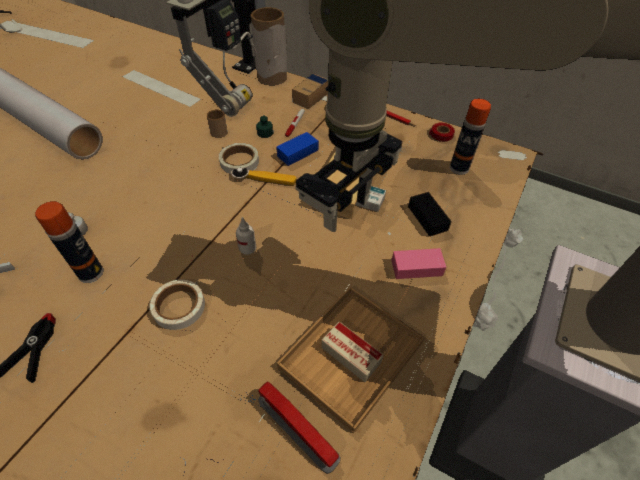

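The carton lies flat in the middle of the tray at (352,350), top at z = 0.0395. The can stands upright at (470,135), and the gripper is clear.

```bash
python3 -c "
from plant import close_job
print(close_job())"
```

```text
the job is handed in; nothing more can be done
None
```

The job is handed in (no verdict was returned): the last picture and depth reading show the carton flat, same side up and released in the middle of the tray, and the can standing upright about 13 cm from where it started.

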